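# Hold the plate reader's telescoping boom at the marked reach

## Robot

A 6-joint arm with a two-finger parallel gripper is mounted at the origin on the work surface; the furniture and walls round the work are solid. World frame = base frame: x ahead of the robot, y to its left, z up, the work surface at z = 0. Lengths are in m, angles in degrees, forces in N, time in s.
With the tool pointing down it reaches from about 0.4 to 0.825 m from the base axis. Payload 7 kg.
Tool frame: the origin (TCP) lies between the finger pads; the fingertips stand 8 mm ahead of it and the grasp point (between the pads) lies 11 mm behind it; z points along the fingers, y is the line along which they close (so a half turn about z gives the same grasp; the last joint's range is limited). The gripper opens to 88 mm and grips with 3 to 60 N. Pads are 19 mm wide; open, the fingers measure 130 mm over their backs; the gripper's body (78 mm by 193 mm) begins 47 mm behind the grasp point.
Start: joints at [80.334, 20.546, 0.682, 0, -70.136, -16.507], TCP at [0.298, 0.606, 0.235] pointing down, gripper open.
Joint ranges: [-176.03, 176.03], [-82.01, 121.73], [-58.28, 71.71], [-173.87, 95.51], [-174.79, -0.11], [-173.66, 173.66]. Speed limits (degrees/s): [136.94, 136.94, 172.46, 180, 180, 180].

## Interface

Orientations are given as a 3x3 rotation matrix whose columns are the frame's x, y, z axes.
In Python, from rig import robot, claw, grab_frame, camera_info gives the robot as it stands (robot), with the cameras as plain functions and the gripper (claw). Calls block until the motion is done:
- robot.goto(position, orientation): joint-space move of the TCP to a pose.
- robot.servo_line(position, ori=None, speed=0.15): straight line of the TCP; ori=None keeps the orientation; speed is the mean speed in m/s.
- robot.movej(angles): joint-space move.
- claw.move_gripper(opening): opening from 0.0 (shut) to 1.0 (fully open); the grip force is fixed at half the most; returns when the fingers have stopped.
- robot.dwell(seconds).
- robot.ik(position, orientation): joint angles nearest the present ones, or None.
- robot.get_state(): the state.
- grab_frame(name): name is "side" or "top" or "wrist"; returns the picture (480x640x3 uint8, red, green, blue); there is no depth.
- camera_info(name): a dict with "vfov" (degrees; the focal length in pixels is half the picture's height over the tangent of half this angle, whatever the lens; pixels are square), "cx", "cy" (the principal point, pixels), "view" (4x4, takes a point from world to camera coordinates); the wrist camera has in their place "T_tool_cam" (4x4, takes a point from camera to tool coordinates, whose origin is the TCP and whose axes are the flange's). Camera axes: x right, y down, z forward; pixel columns grow to the right and rows downward; lengths in m; the calibration is good to about 2 mm. The wrist camera is an equidistant fisheye: a pixel r from the principal point sees the ray r / f radians off the axis. A picture is of the moment at which its call begins: read the wrist's pose just before it. camera_info takes no time and is no camera call.
A pose or a line that the arm cannot do raises robot.Unreachable and nothing moves.
- robot.job_done(): hands the job in; it is judged then, once.
The state is a dict: "t": time; "qpos": joint angles; "qvel": joint speeds; "effort": joint torques, N m; "position": TCP position; "tcp_rot": TCP orientation; "force": force on the tool from outside, world axes, zero at the start; "ft_torque": the same for the moment, N m; "grip_width": opening from 0.0 (shut) to 1.0 (fully open); "finger_force": force on a finger pad.
Only numpy, scipy, OpenCV 4.12 (cv2) and the standard library are available. Lean on these libraries where they do the work, as an engineer would, in place of code of your own. Each camera call takes 0.05 s, during which the arm holds its last target. There are 200 camera calls.

## Task

Get the plate reader's telescoping boom ready for a reading: turn the orange transport-lock knob anticlockwise until it clicks past its detent and stays open, then squeeze the handle on the boom so that its green lock button is pressed in, and draw the boom out along its scale until the black pointer stands inside the window of the red rider. Finish there with the handle still squeezed, holding the boom against its return spring; do not shift the rider, and leave the well plate and the other things on the bench where they are.

Things in the scene. Friction and masses are not known exactly. Their poses are not given: they have to be found in the camera images.
- reader: Plate reader stand, fixed: grey foot 96 x 180 mm, aluminium sleeve (y -105 to 60, z 45 to 71 mm) from which a steel boom slides out along the reader's +y; x is across it. Origin on the bench under the sleeve. White and yellow scale beam parallel to the boom at x -75, y 45 to 260, top z 44 mm. Steel bridge under the knob: 68 x 34 mm, top z 89. Steel keeper at x 14 to 32, y 60 to 68, top z 85 mm.
- knob_grip (a point): Grip point of the orange knob, on its vertical axis (reader x 0, y -15 mm), 119 mm above the bench. An upright bar 46 mm long, 13 thick, z 94 to 128 mm, on a black skirt of radius 19 mm (top z 95). Open, the bar lies along the boom (reader y); at joint 0 it lies 1.3 rad clockwise of that, nearly across the boom.
- lock_knob (a joint): Knob angle, rad, growing anticlockwise seen from above: 0 locked, 1.3 end stop (open). Takes up to about 0.2 N m; a spring ball resists from 0.67, is overcome at 0.95 and then drives the knob on to about 1.22. Open means over 1.15; short of that its brass lugs block a pin on the boom.
- handle (a point): Grip point of the upright squeeze handle on the boom's head, 100 mm above the bench, at reader x -3, y 100 mm plus extension; axes as the reader's. Handle: 32 mm long along the boom, z 72 to 117 mm; across the boom (x) 34 mm wide at rest, 26 squeezed. Grey fixed half on the -x side, its face 14.5 mm from this point. White head below it: 32 x 36 mm, top z 72; black lens barrel down to z 28.
- release (a joint): How far the green lock button is pressed in, m: 0 out, 0.008 fully in. Its spring takes 3 N to start and 10 N when fully in. Its steel latch blade clears the keeper once it is more than 0.006 in; with the button out the boom is locked at home.
- boom (a joint): Extension of the boom in m along the reader's +y: 0 home, at most 0.14. A spring pulls it home with 3 to 5 N (plus about 1 N friction) and it does not stay out by itself.
- pointer (a point): Tip of the thin black pointer (2 mm wide) that reaches from the boom's head over the scale; 51 mm above the bench; it moves with the boom.
- window (a point): Middle of the red rider's window on the scale, taken at the pointer's height, 51 mm above the bench: a gap 12 mm wide along the scale between two low red prongs whose tops are at 49 mm, so that the pointer passes just above them. Axes as the reader's.
- rider (a joint): Where the red rider sits on the scale, m: equals the boom's extension at which the pointer is in the middle of the window. It stays put unless pushed.
- plate_96: 96-well plate in a black carrier, 86 x 128 x 16 mm, loose on the bench under the boom's path; origin under its centre.
- timer: White bench timer 64 x 72 x 19 mm, loose, a bystander.
- vial: Small vial with blue cap, 26 mm wide, 58 mm tall, loose, a bystander.
- petri: Petri dish, 91 mm across, 16 mm tall, loose, a bystander.
- button_face (a point): Middle of the outer (+x) face of the green lock button, 26 mm long, z 79 to 115 mm; 21 mm in +x from point handle when out. Pressed in towards -x by squeezing the handle between the fingers, one on each side.

How it is judged (in metres and radians):
On the way, in this order (a step that is already met when the one before it is completed fails the run):
1. the knob has clicked past its detent (over 1.15 rad) while the boom is still home (under 6 mm) (value of joint lock_knob above 1.15 rad and value of joint boom below 0.006 m), for 0.2 s.
2. with the lock button squeezed in, the boom is drawn more than 20 mm out (value of joint release above 0.005 m and value of joint boom above 0.02 m and contact force between the fingers and boom above 2 N), for 0.2 s.
At the end, for the whole second after the job is handed in: The pointer is within 6 mm of the middle of the rider's window and at rest (under 10 mm/s), the knob is still open (over 1.15 rad), and the fingers still squeeze the handle (over 2 N) with the lock button more than 5 mm in, so that only the robot holds the boom out (y of pointer in the frame of window between -0.006 and 0.006 m and velocity of joint boom between -0.01 and 0.01 m/s and value of joint lock_knob above 1.15 rad and value of joint release above 0.005 m and contact force between the fingers and boom above 2 N); the arm keeps its last pose, push and grip.
It fails at once if the red rider is shifted more than 4 mm along the scale (distance of window from where it was at the start of the episode above 0.004 m).
It fails at once if the well plate is moved more than 12 mm (distance of plate_96 from where it was at the start of the episode above 0.012 m).
It fails at once if the timer, vial or petri dish is moved more than 20 mm (distance of any of timer, vial, petri from where it was at the start of the episode above 0.02 m).
It also fails if it takes over 43 s, if anything falls off the work surface, if the arm or the gripper's body presses on something with over 40 N, if the wrist force passes 120 N, or if a joint passes its speed limit or range.

## Working session

There is one attempt and no reset: what is moved stays moved. The work goes in short steps, each a Python script; the robot and the scene stay as the last script left them, time stands still between calls to the robot, and variables do not carry over. Pictures are saved under pics/ and viewed, at most 10 in all, crops included, and the job is handed in when it is done.

```bash
ls; mkdir -p pics
python3 - <<'E'
from rig import robot, claw, grab_frame, camera_info
import cv2
for n in("side","top","wrist"):
    s=robot.get_state(); im=grab_frame(n); cv2.imwrite(f"pics/{n}0.png",im[:,:,::-1]); print(n,camera_info(n))
print(s)
E
```

```text
pics
rig.py
side {'vfov': 54.34743255748369, 'cx': 317.4508223858259, 'cy': 240.97676044222703, 'view': array([[ 9.99423966e-01,  3.39356441e-02,  3.29578598e-04,
        -4.97017125e-01],
       [ 1.96812267e-02, -5.71657062e-01, -8.20256578e-01,
         1.16827783e-01],
       [-2.76475294e-02,  8.19790568e-01, -5.71995663e-01,
         1.24837034e+00],
       [ 0.00000000e+00,  0.00000000e+00,  0.00000000e+00,
         1.00000000e+00]])}
top {'vfov': 51.58596464457365, 'cx': 320.2561993071664, 'cy': 244.92558318288806, 'view': array([[-0.01835704, -0.99977198,  0.01090938,  0.05430443],
       [-0.99147863,  0.01679514, -0.12918226,  0.53121379],
       [ 0.12896958, -0.01318782, -0.99156085,  1.37294165],
       [ 0.        ,  0.        ,  0.        ,  1.        ]])}
wrist {'vfov': 65.70646984690485, 'cx': 318.33519960218564, 'cy': 235.94639079954868, 'T_tool_cam': array([[-6.92959628e-04, -9.64864384e-01, -2.62747483e-01,
         7.05209303e-02],
       [ 9.99999756e-01, -6.45031799e-04, -2.68665749e-04,
        -1.39779093e-03],
       [ 8.97455305e-05, -2.62747606e-01,  9.64
[... 213 characters left out ...]
e-02,
       -7.01361389e+01, -1.65051048e+01]), 'qvel': array([-0.08474704, -0.07053815,  0.07181989,  0.06459083,  0.03351847,
        0.03458618]), 'effort': array([-1.61674579e-03, -5.84163022e+01,  2.93753564e+01,  7.01573387e+00,
        1.01985087e-02, -5.76205434e-05]), 'position': array([0.29756782, 0.60540945, 0.23373301]), 'tcp_rot': array([[ 8.97441428e-01, -4.41133336e-01, -5.12778308e-04],
       [-4.41133609e-01, -8.97440381e-01, -1.37891274e-03],
       [ 1.48096417e-04,  1.46369717e-03, -9.99998918e-01]]), 'force': array([-0.00147096,  0.22815143,  0.08643632]), 'ft_torque': array([ 0.01113034,  0.02794616, -0.0124339 ]), 'finger_force': 0.0, 'grip_width': 0.996710756594255}
```

View pics/top0.png

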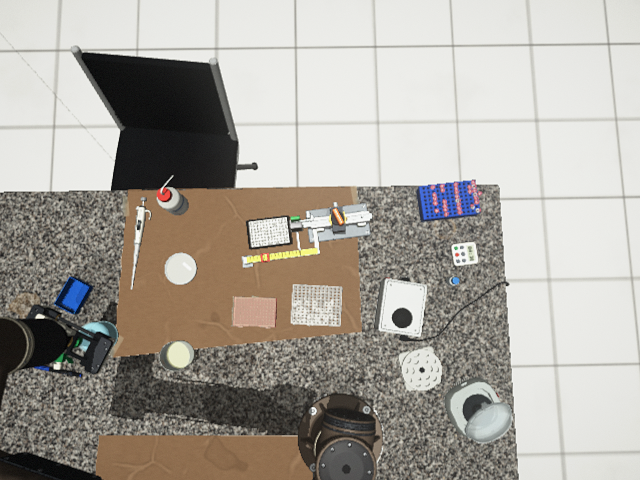

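View pics/side0.png

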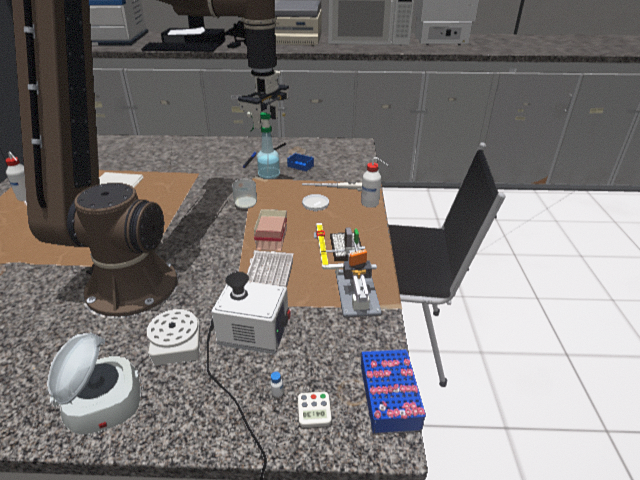

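View pics/wrist0.png

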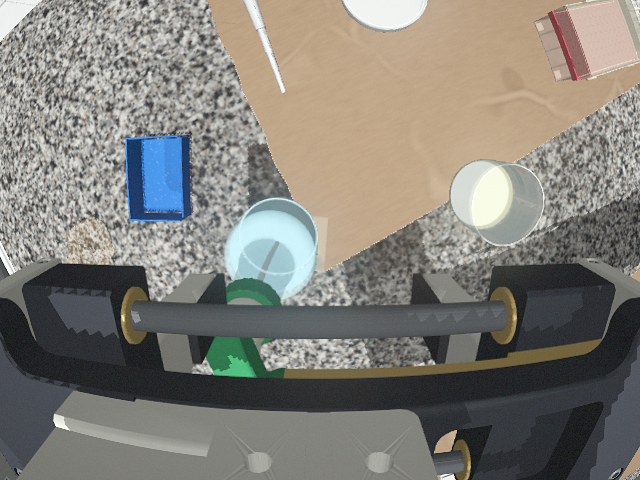

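The top view shows the orange knob at (338,216), the handle with its green button at (295,221), and the scale with the red rider around (265,258). The boom points left, along world +y. The side view agrees. The wrist view shows the area beside a bottle, with no reader in it. Next I'll put the wrist camera over the reader.

```bash
cat > h.py <<'E'
import numpy as np, cv2
from rig import robot, claw, grab_frame, camera_info
def ray(name,u,v,st=None):
    c=camera_info(name); f=240/np.tan(np.radians(c["vfov"]/2)); d=np.array([u-c["cx"],v-c["cy"]])/f
    if name!="wrist":
        V=c["view"]; R=V[:3,:3].T; return -R@V[:3,3], R@np.append(d,1)
    r=np.linalg.norm(d); k=np.append(d/r*np.sin(r),np.cos(r)); T=c["T_tool_cam"]; W=st["tcp_rot"]
    return st["position"]+W@T[:3,3], W@T[:3,:3]@k
def atz(o,d,z): return o+d*(z-o[2])/d[2]
def tri(rays):
    A=[];b=[]
    for o,d in rays:
        d=d/np.linalg.norm(d);P=np.eye(3)-np.outer(d,d);A.append(P);b.append(P@o)
    A=np.vstack(A);b=np.hstack(b);x=np.linalg.lstsq(A,b,rcond=None)[0]
    return x,np.linalg.norm(A@x-b)
def down(a):  # tool pointing down, tool x axis at world angle a (rad); y = z cross x
    x=np.array([np.cos(a),np.sin(a),0]);z=np.array([0,0,-1.]);return np.column_stack([x,np.cross(z,x),z])
E
python3 - <<'E'
from h import *
for n,p,z in(("knob",(338,216),.125),("handle",(295,221),.115),("sleeveEnd",(371,217),.07),("rider",(265,258),.049)): print(n,atz(*ray("top",*p),z))
k=atz(*ray("top",338,216),.125)
s=robot.get_state();robot.servo_line(s["position"]+[0,0,.12])
for a in(-90,90,0,180):
  for off in(-.1,0.12): print(a,off,robot.ik(np.array([k[0]-.03,k[1]+off,.33]),down(np.radians(a))))
E
```

```text
knob [ 0.59734832 -0.00267753  0.125     ]
handle [0.5874844  0.11260154 0.115     ]
sleeveEnd [ 0.6034265  -0.09730726  0.07      ]
rider [0.49598793 0.19995768 0.049     ]
-90 -0.1 [  9.17206937   8.57319793  -3.07943475   0.         -78.34736732
  -9.17206937]
-90 0.12 [ 31.01666346   8.84919008  -2.74806396   0.         -78.40274596
 -31.01666346]
90 -0.1 [  9.17206937   8.57319793  -3.07943475   0.         -78.34736732
 170.82793063]
90 0.12 [ 31.01666346   8.84919008  -2.74806396   0.         -78.40274596
 148.98333654]
0 -0.1 [  9.17206937   8.57319793  -3.07943475   0.         -78.34736732
  80.82793063]
0 0.12 [ 31.01666346   8.84919008  -2.74806396   0.         -78.40274596
  58.98333654]
180 -0.1 [  9.17206937   8.57319793  -3.07943475   0.         -78.34736732
 -99.17206937]
180 0.12 [  31.01666346    8.84919008   -2.74806396    0.          -78.40274596
 -121.01666346]
```

Run:
```python
from h import *
import pickle
R=down(np.radians(-90)); S={}
for i,p in enumerate([(.50,.23,.25),(.62,.23,.25)]):
    robot.goto(np.array(p),R); robot.dwell(.2)
    S[i]=robot.get_state(); im=grab_frame("wrist"); cv2.imwrite(f"pics/w{i+1}.png",im[:,:,::-1])
    print(S[i]["t"],S[i]["position"])
pickle.dump(S,open("S.pkl","wb"))
```

```text
2.9083 [0.49992316 0.23089282 0.25003994]
3.7083 [0.61937229 0.23030946 0.25062097]
```

View pics/w1.png

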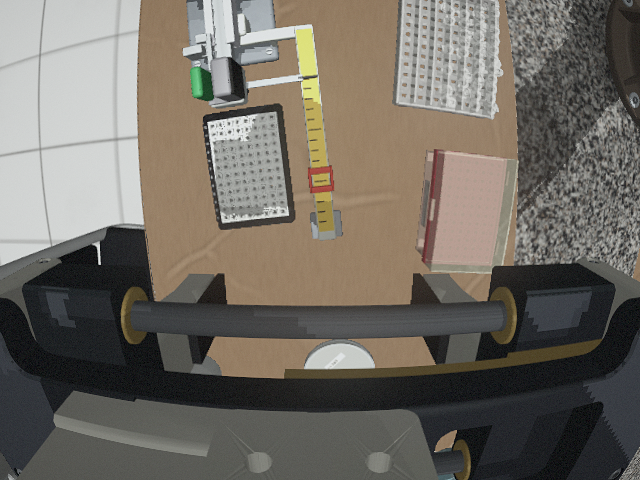

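View pics/w2.png

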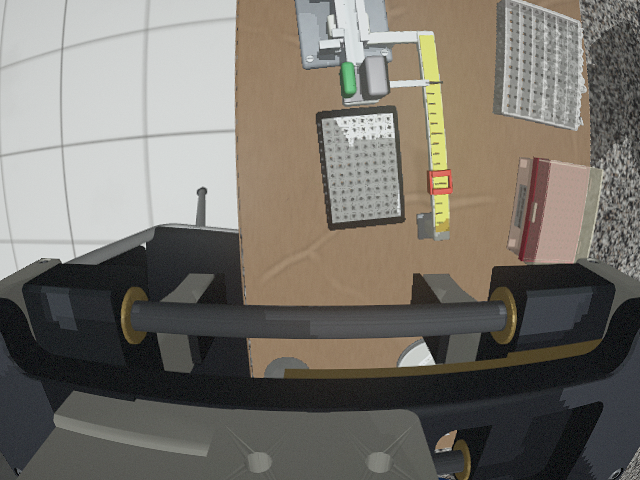

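w1 shows the handle at (228,77), the green button at (200,82), the pointer's black tip near (315,76) and the rider at (320,180). In w2 the rider is at (440,182) and the pointer tip at about (438,82). The knob is just outside both pictures, so I'll shift back for a second, closer pair.

Run:
```python
from h import *
import pickle
R=down(np.radians(-90)); S=pickle.load(open("S.pkl","rb")); C=[]
for i,p in enumerate([(.64,.11,.21),(.54,.11,.21)],2):
    robot.goto(np.array(p),R); robot.dwell(.3)
    S[i]=robot.get_state(); im=grab_frame("wrist")[:,:,::-1]; cv2.imwrite(f"pics/w{i+1}.png",im)
    C.append(cv2.resize(im[0:260,140:486],None,fx=2.3,fy=2.3,interpolation=cv2.INTER_CUBIC))
    cv2.imwrite(f"pics/c{i+1}.png",C[-1])
    print(S[i]["t"],S[i]["position"],C[-1].shape)
pickle.dump(S,open("S.pkl","wb"))
```

```text
4.6333 [0.64000162 0.11099869 0.21035849] (598, 796, 3)
5.4667 [0.54056349 0.11001704 0.20956555] (598, 796, 3)
```

View pics/c3.png

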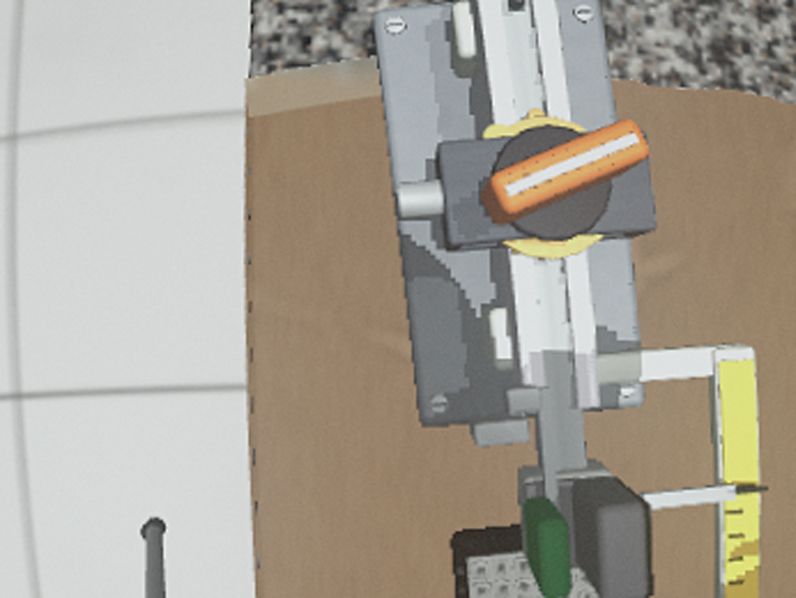

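View pics/c4.png

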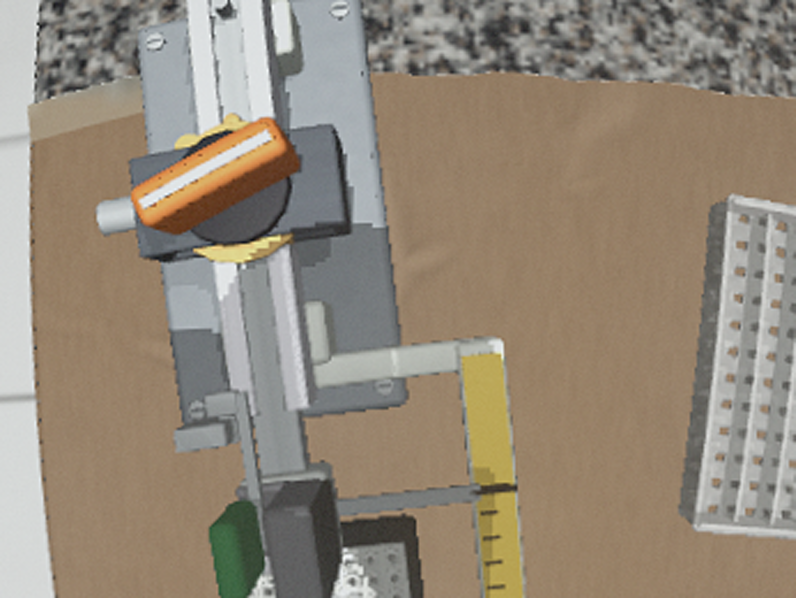

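c3 and c4 show the knob's white stripe (c3: 509,191 to 635,138; c4: 142,204 to 269,134), the four foot screws and the pointer tip (c3: 766,489; c4: 516,487). Now I'll triangulate these.

Run:
```python
from h import *
import pickle
S=pickle.load(open("S.pkl","rb"))
c=lambda i,u,v: ray("wrist",u/2.3+140-.2,v/2.3-.2,S[i])
w=lambda i,u,v: ray("wrist",u,v,S[i])
P={}
for n,a,b in [("s1",(509,191),(142,204)),("s2",(635,138),(269,134)),("f1",(395,25),(155,41)),("f2",(583,12),(339,10)),("f3",(438,403),(197,410)),("f4",(628,393),(385,386)),("tip",(766,489),(516,487)),("barTopRight",(648,150),(298,160))]:
    P[n]=tri([c(2,*a),c(3,*b)]);print(n,P[n][0].round(4),round(P[n][1],4))
r=tri([w(0,320.5,180),w(1,440,182)]);print("rider",r)
q=lambda n:P[n][0]
d=(q("f3")+q("f4")-q("f1")-q("f2"))[:2];print("axis yaw from +y deg (ccw)",np.degrees(np.arctan2(-d[0],d[1])))
e=(q("f1")+q("f3")-q("f2")-q("f4"))[:2];print("x axis yaw",np.degrees(np.arctan2(e[1],e[0])))
k=(q("s1")+q("s2"))/2;b=q("s1")-q("s2");print("knob",k,"bar angle vs x",np.degrees(np.arctan2(b[1],b[0])))
print("foot centre",sum(q(f"f{i}")for i in(1,2,3,4))/4)
```

```text
s1 [0.6145 0.0072 0.1288] 0.0001
s2 [ 0.5792 -0.0103  0.127 ] 0.0003
f1 [ 0.6472 -0.0814  0.0124] 0.0002
f2 [ 0.5699 -0.0899  0.0128] 0.0005
f3 [0.6296 0.0775 0.0125] 0.0003
f4 [0.5513 0.0702 0.0152] 0.0019
tip [0.5023 0.1032 0.0521] 0.0005
barTopRight [ 0.5727 -0.0068  0.117 ] 0.003
rider (array([0.49846999, 0.20269126, 0.04298168]), np.float64(0.00033035930467050694))
axis yaw from +y deg (ccw) 6.473636108471713
x axis yaw 5.772228647788005
knob [ 0.59681261 -0.00153067  0.12791405] bar angle vs x 26.432895469525704
foot centre [ 0.59949805 -0.00589019  0.01323589]
```

Reader yaw is about 6.2°, the knob is at (0.597, -0.0015), and the needed extension is about 99 mm. The stripe triangulates to z 0.128, which matches the text. Turning the knob now.

Run:
```python
from h import *
def st(m):
    s=robot.get_state();print(m,round(s["t"],2),s["position"].round(4),s["force"].round(1),s["ft_torque"].round(2),round(s["grip_width"]*88,1),round(s["finger_force"],1),np.degrees(np.arctan2(s["tcp_rot"][1,0],s["tcp_rot"][0,0])).round(1))
k=np.array([.597,-.0015,.109])
robot.goto(k+[0,0,.08],down(np.radians(-155)));robot.servo_line(k,speed=.12);st("at")
claw.move_gripper(0);st("grip")
for a in(-140,-125,-110,-95,-84):
    robot.goto(k,down(np.radians(a)));st(a)
robot.dwell(.2);st("end")
```

```text
at 7.2 [ 0.5975 -0.0012  0.1097] [-0.3  0.3  0.8] [ 0.06 -0.18 -0.02] 88.0 0.0 -155.0
grip 8.36 [ 0.5973 -0.0024  0.109 ] [ 1.8 -4.8 -2.1] [-1.82 -1.03  0.03] 12.9 30.0 -155.0
-140 8.72 [ 0.5972 -0.0022  0.109 ] [ 2.3 -4.2 -2.3] [-1.77 -0.98  0.04] 13.1 30.0 -140.2
-125 9.07 [ 0.5968 -0.0019  0.109 ] [ 0.2 -2.6 -0. ] [-1.17 -0.12 -0.56] 12.9 30.3 -125.4
-110 9.43 [ 0.5972 -0.0013  0.109 ] [ 1.5  0.2 -2. ] [-0.08 -0.42 -0.06] 12.7 29.8 -110.4
-95 9.79 [ 0.5968 -0.0012  0.109 ] [-1.6  1.7 -0.6] [0.46 0.42 0.02] 13.1 29.9 -95.4
-84 10.09 [ 0.5966 -0.0013  0.109 ] [-4.1  1.8  3.4] [0.96 1.43 0.05] 13.1 29.9 -84.5
end 10.29 [ 0.5966 -0.0013  0.109 ] [-5.5  2.4  3.8] [ 1.14  1.61 -0.03] 13.2 29.9 -84.3
```

The knob followed the turn and ended at about -84°. I'll release it, back up over the boom, and check the knob and handle.

Run:
```python
from h import *
import pickle
S=pickle.load(open("S.pkl","rb"))
claw.move_gripper(1);p=robot.get_state()["position"];robot.servo_line(p+[0,0,.05],speed=.15)
R=down(np.radians(-83.8))
robot.goto(np.array([.57,.165,.21]),R);robot.dwell(.2)
S[4]=robot.get_state();im=grab_frame("wrist")[:,:,::-1];cv2.imwrite("pics/w5.png",im)
cv2.imwrite("pics/c5.png",cv2.resize(im[0:260,160:506],None,fx=2.3,fy=2.3,interpolation=cv2.INTER_CUBIC))
print(S[4]["t"],S[4]["position"]);pickle.dump(S,open("S.pkl","wb"))
```

```text
13.0 [0.56994413 0.1639522  0.20932093]
```

View pics/c5.png

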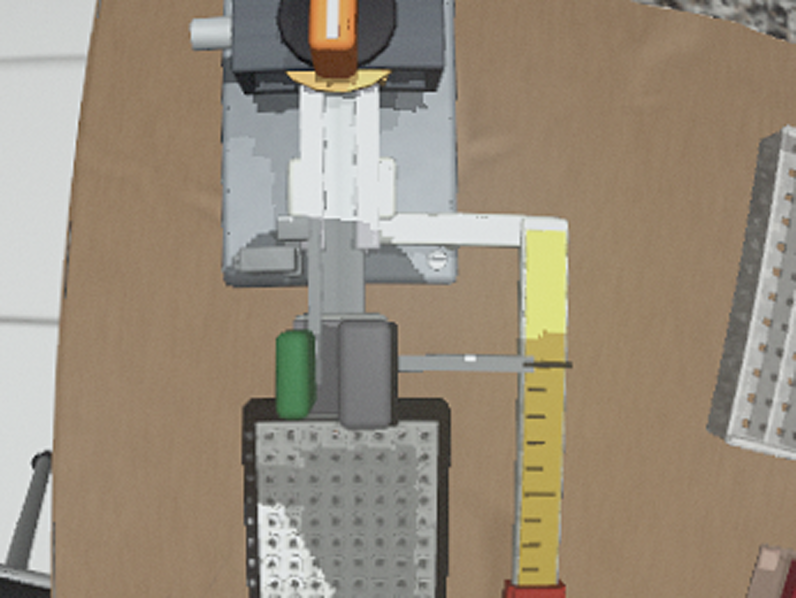

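The knob bar now lies along the boom, so it is open. The grey half is at x 341-396, y 321-427 in the crop, and the green button at x 276-314, y 332-418. I'll compute the handle point from these.

Run:
```python
from h import *
import pickle
S=pickle.load(open("S.pkl","rb"))[4]
c=lambda u,v,z: atz(*ray("wrist",u/2.3+160-.2,v/2.3-.2,S),z)
th=np.radians(6.2);X=np.array([np.cos(th),np.sin(th),0]);Y=np.array([-np.sin(th),np.cos(th),0])
O=np.array([.597,-.0015,0])+.015*Y
for n,p in dict(greyL=(341,374,.117),greyR=(396,374,.117),greyFar=(368,321,.117),greyNear=(366,427,.117),grnL=(276,375,.115),grnFar=(295,332,.115),grnNear=(294,418,.115),tip=(571,364,.051),knobNear=(332,55,.128)).items():
    q=c(*p);print(n,q.round(4),"reader",round((q-O)@X,4),round((q-O)@Y,4))
print("handle nominal",(O-.003*X+.1*Y))
```

```text
greyL [0.5828 0.1121 0.117 ] reader -0.0019 0.0994
greyR [0.5674 0.1104 0.117 ] reader -0.0174 0.0995
greyFar [0.5768 0.0963 0.117 ] reader -0.0095 0.0844
greyNear [0.5742 0.1264 0.117 ] reader -0.0089 0.1146
grnL [0.6013 0.1143 0.115 ] reader 0.0168 0.0997
grnFar [0.597  0.1015 0.115 ] reader 0.0112 0.0874
grnNear [0.595  0.1262 0.115 ] reader 0.0118 0.1121
tip [0.5012 0.103  0.051 ] reader -0.0839 0.0992
knobNear [0.5943 0.0235 0.128 ] reader 0.0001 0.0102
handle nominal [0.58159762 0.11250336 0.        ]
```

The image values match the nominal handle within 1 mm. Next: grip, squeeze and draw.

Run:
```python
from h import *
import pickle
def st(m):
    s=robot.get_state();print(m,round(s["t"],2),s["position"].round(4),s["force"].round(1),round(s["grip_width"]*88,1),round(s["finger_force"],1));return s
th=np.radians(6.2);X=np.array([np.cos(th),np.sin(th),0]);Y=np.array([-np.sin(th),np.cos(th),0])
h=np.array([.5816,.1125,.090])-.0007*X;R=down(np.radians(-83.8))
robot.goto(h+[0,0,.08],R);robot.servo_line(h,speed=.1);st("at")
claw.move_gripper(0);st("grip");robot.dwell(.2);s=st("grip2")
if 24<s["grip_width"]*88<30:
    for e in(.03,.07,.0993):
        robot.servo_line(h+e*Y,speed=.05);robot.dwell(.1);st(e)
    robot.dwell(.3)
    S=pickle.load(open("S.pkl","rb"));S[5]=robot.get_state();w=grab_frame("wrist")[:,:,::-1];t=grab_frame("top")[:,:,::-1]
    pickle.dump(S,open("S.pkl","wb"));cv2.imwrite("pics/w6.png",w);cv2.imwrite("pics/t6.png",t)
    a=w[60:360,240:640];b=cv2.resize(t[190:290,220:353],(400,300),interpolation=cv2.INTER_CUBIC)
    cv2.imwrite("pics/m6.png",np.hstack([a,b]))
    st("end")
```

```text
at 14.38 [0.5814 0.1128 0.0907] [-0.8 -0.4  0.2] 87.8 0.0
grip 15.4 [0.5799 0.1124 0.0901] [-5.2  1.4  4.1] 24.7 30.0
grip2 15.6 [0.5799 0.1124 0.0901] [-5.4  0.7  4.5] 25.0 30.0
0.03 16.45 [0.5766 0.1414 0.0901] [-4.6 -3.8  4. ] 24.9 30.1
0.07 17.5 [0.5721 0.1809 0.0901] [-5.8 -4.   5.8] 24.7 30.1
0.0993 18.33 [0.5688 0.2099 0.0901] [-6.5 -4.7  7.3] 24.6 30.1
end 18.73 [0.5688 0.2098 0.0901] [-5.1 -4.9  6.3] 25.0 30.1
```

View pics/m6.png

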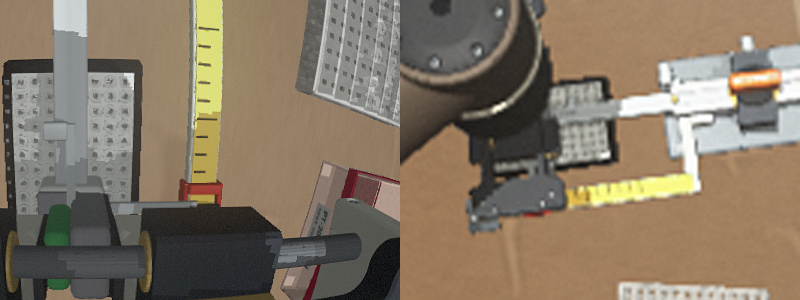

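The boom is out, but the finger partly hides the rider, so I'll zoom in there.

Run:
```python
import cv2
w=cv2.imread("pics/w6.png");v=cv2.imread("pics/w2.png")
a=cv2.resize(w[225:281,340:480],None,fx=5.7,fy=5.7,interpolation=cv2.INTER_NEAREST)
b=cv2.resize(v[160:205,400:525],None,fx=5.7,fy=5.7,interpolation=cv2.INTER_NEAREST)
b=cv2.copyMakeBorder(b,0,0,0,a.shape[1]-b.shape[1],cv2.BORDER_CONSTANT)
cv2.imwrite("pics/z6.png",cv2.vconcat([a,b]))
```

```text
(no output)
```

View pics/z6.png

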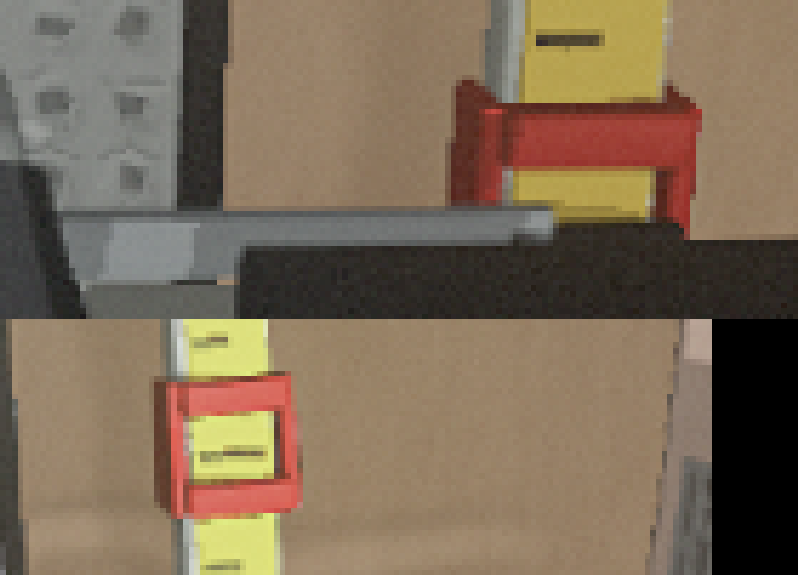

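The pointer (z6 row about 223) is past the far prong, whose window edge is at row about 168. Next I'll compute its offset from the window's middle.

Run:
```python
from h import *
import pickle
S=pickle.load(open("S.pkl","rb"))
th=np.radians(6.2);Y=np.array([-np.sin(th),np.cos(th),0]);O=np.array([.597,-.0015,0])+.015*Y
y=lambda i,u,v,z: round(float((atz(*ray("wrist",u,v,S[i]),z)-O)@Y*1000),1)
w6=lambda u,v:(340+u/5.7-.4,225+v/5.7-.4); w2=lambda u,v:(400+u/5.7-.4,160+(v-319)/5.7-.4)
print("w1 rider mid",y(0,320.5,180,.049))
print("w2 outer far/near, inner far/near",[y(1,*w2(u,v),.049) for u,v in((225,378),(235,512),(230,412),(235,482))])
print("w6 far prong outer, inner",y(5,*w6(600,103),.049),y(5,*w6(600,168),.049),"pointer edges/mid",[y(5,*w6(545,v),.051) for v in(205,223,242)])
print("tip home c5",y(4,571/2.3+159.8,364/2.3-.2,.051), "tcp disp",(S[5]["position"]-[.5799,.1124,.0901])@Y)
```

```text
w1 rider mid 198.1
w2 outer far/near, inner far/near [185.4, 208.9, 191.4, 203.6]
w6 far prong outer, inner 184.6 191.2 pointer edges/mid [194.3, 196.2, 198.1]
tip home c5 99.2 tcp disp 0.09804658830032287
```

The window's middle is at 197.3 ± 0.5 mm and the pointer at 196.2–197.2 mm, so the error is about 1 mm against 6 mm allowed. The grip still shows 30 N with the handle squeezed to 25 mm. Handing in.

```bash
python3 -c "
from rig import robot, claw, grab_frame, camera_info
print(robot.job_done())"
```

```text
the job is handed in; nothing more can be done
None
```

I handed the job in at about 19 s: the knob is open, the handle is still squeezed at 30 N, and the boom is held about 98 mm out with the pointer measured about 1 mm from the middle of the rider's window; no verdict came back.

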